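# Clip the sample carrier shut

### The arm

A 6-joint arm with a two-finger parallel gripper is mounted at the origin on the work surface. World frame = base frame: x ahead of the robot, y to its left, z up, the work surface at z = 0. Lengths are in m, angles in rad, forces in N, time in s.
With the tool pointing down it reaches from about 0.25 to 0.725 m from the base axis. Payload 4 kg.
Tool frame: the origin (TCP) lies where the fingers leave the gripper's body, on its centre line; the fingertips stand 73 mm ahead of it and the grasp point (between the pads) lies 54 mm ahead of it; z points along the fingers, y is the line along which they close (so a half turn about z gives the same grasp; the last joint's range is limited). The gripper opens to 85 mm and grips with 20 to 120 N. Pads are 22 mm wide; open, the fingers measure 114 mm over their backs; the gripper's body (76 mm by 85 mm) begins 54 mm behind the grasp point. The pads swing forward as they close: fully open they stand 13 mm farther back than shut.
Start: joints at [1.104, 0.241, 0.005, 1.335, 0, 1.571], TCP at [0.225, 0.447, 0.304] pointing down, gripper open.
Joint ranges: [-2.72, 2.72], [-1.05, 1.87], [-1.09, 1.28], [-1.99, 2.15], [-1.42, 1.44], [-3.14, 3.14]. Speed limits (rad/s): [2.79, 2.79, 3.14, 3.14, 3.14, 3.14].

### API

Orientations are given as a unit quaternion [w, x, y, z].
In Python, from rig import ctrl gives the robot as it stands. The module is installed in compiled form; this text tells all that it offers.
- The arm moves only by the tool arm_command, never from a script. Its argument "commands" is a list of rows, each a list of 7 numbers: the turn, a rotation vector about the tool's x, y, z normalised to -1 to 1, where 1 is pi rad, then the shift along the tool's x, y, z normalised to -1 to 1, where 1 is 300 mm, then the opening, from 0 (shut) to 1 (fully open). In form: [[wx, wy, wz, x, y, z, jaw], ...]. A call has 1 to 8 rows; each row is the pose to reach, as a shift and turn from the pose commanded when the call began, along the tool's axes at that moment, turning the shorter way round; what a row does not reach only later rows make up. A row lasts 1/12 s, in which the tool goes at most 41.7 mm and 7.16 degrees, less where a joint would pass 70% of its speed; a pose out of reach is approached as far as the arm can. A call with a number of a shift or a turn outside -1 to 1 is refused whole. A call with a gripper value outside its range is refused whole. The fingers move at their own pace and stop on an object; "force" is the grip in N (left out, the last holds). Time passes only in rows, so rows that repeat a pose let the fingers close. It gives the time, the measured TCP pose, the force, the opening and the grip force at its end, in the units of the state.
- ctrl.get_obs(): the state, without advancing time (a new reading comes with each control period).
- ctrl.capture(name): name is "side" or "top"; returns a dict with "pixels" (480x640x3 uint8, red, green, blue), "K" (3x3 intrinsics, pixels), "k1" (the pictures are not rectified: a ray, as slopes to the right and down, at radius r is drawn at 1 + k1 r^2 times it, then the intrinsics apply), "position" and "rotation" of the camera in the world. Camera axes: x right, y down, z forward; pixel columns grow to the right and rows downward; lengths in m; the calibration is good to about 2 mm. A picture is of the moment at which its call begins. There is no depth.
- ctrl.job_done(): hands the job in; it is judged then, once.
The state is a dict: "clock": time; "joint_pos": joint angles; "joint_velocities": joint speeds; "tau": joint torques, N m; "position": TCP position; "orientation": TCP orientation; "wrist_force": force on the tool from outside, world axes, zero at the start; "moment": the same for the moment, N m; "finger_gap": opening from 0.0 (shut) to 1.0 (fully open); "grip_force": force on a finger pad.
Only numpy, scipy, OpenCV 4.12 (cv2) and the standard library are available. Lean on these libraries where they do the work, as an engineer would, in place of code of your own. Each camera call takes 0.05 s, during which the arm holds its last target. There are 200 camera calls.

### The job

The hood has been set on the sample carrier for the trip to the cold room: fold its four clips down one after another, pressing each past its snap until it is fully home against the tub and stays there. Do not push the carrier away from its place or tip it, and leave the bottles and the jar around it alone.

Things in the scene. Friction and masses are not known exactly. Their poses are not given: they have to be found in the camera images.
- carrier: Sample carrier, upright and loose on the bench, about 2 kg; a level push of 8 to 16 N slides it, less easily if pressed down too. Origin: centre of its underside; x along its length to its far end, y to its left, z up. White tub, 220 x 150 mm (x by y) at the rim, tapering 12 degrees inwards to its foot. The clear hood already sits on the rim; its flange, as large as the rim, spans heights 82 to 90 mm.
- hood_top (a point): Centre of the clear hood's flat top, 190 mm above the bench. The hood's walls rise nearly upright, 7 mm inside the flange edge; a grey bar handle, 120 mm long along the carrier's x, stands over it to 229 mm. Six blue-capped bottles inside.
- clip_left_near_hinge (a point): Middle of the hinge axis of the clip on the carrier's left (+y) long side towards its near (-x) end: on the edge of the hood flange, 60 mm from mid-length, 86 mm above the bench; the axis is level, along that side, in a barrel of 5.5 mm radius.
- clip_left_far_hinge (a point): Middle of the hinge axis of the clip on the carrier's left (+y) long side towards its far (+x) end: on the edge of the hood flange, 60 mm from mid-length, 86 mm above the bench; the axis is level, along that side, in a barrel of 5.5 mm radius.
- clip_right_near_hinge (a point): Middle of the hinge axis of the clip on the carrier's right (-y) long side towards its near (-x) end: on the edge of the hood flange, 60 mm from mid-length, 86 mm above the bench; the axis is level, along that side, in a barrel of 5.5 mm radius.
- clip_right_far_hinge (a point): Middle of the hinge axis of the clip on the carrier's right (-y) long side towards its far (+x) end: on the edge of the hood flange, 60 mm from mid-length, 86 mm above the bench; the axis is level, along that side, in a barrel of 5.5 mm radius.
- clip_left_near_edge (a point): Middle of the free edge of clip_left_near, 38 mm from its hinge axis; moves with the clip. Grey slotted flap, 56 mm wide, 38 mm long, 4 mm thick. When home it leans 12 degrees inwards below the barrel, beneath the tall hood: only a finger leaning out at its upper end by 20 degrees or more from vertical presses it home.
- clip_left_far_edge (a point): Middle of the free edge of clip_left_far, 38 mm from its hinge axis; moves with the clip. Grey slotted flap, 56 mm wide, 38 mm long, 4 mm thick; like the others.
- clip_right_near_edge (a point): Middle of the free edge of clip_right_near, 38 mm from its hinge axis; moves with the clip. Grey slotted flap, 56 mm wide, 38 mm long, 4 mm thick; like the others.
- clip_right_far_edge (a point): Middle of the free edge of clip_right_far, 38 mm from its hinge axis; moves with the clip. Grey slotted flap, 56 mm wide, 38 mm long, 4 mm thick; like the others.
- clip_left_near (a joint): Angle (rad) of clip_left_near. 0: home, folded down over the tub's tapered wall, its free edge 12 degrees in from straight down; 0.21: straight down; 1.78: level outwards; 2.1: stop. Resists by 6 to 9 N (28 mm from the hinge) at about 0.25; let go of above about 0.07 it springs out to about 1; below that it stays as left, so press on to the solid stop at 0. Pressing on when home pushes the carrier.
- clip_left_far (a joint): Angle (rad) of clip_left_far. Values and behaviour as for clip_left_near.
- clip_right_near (a joint): Angle (rad) of clip_right_near. Values and behaviour as for clip_left_near.
- clip_right_far (a joint): Angle (rad) of clip_right_far. Values and behaviour as for clip_left_near.
- glass_bottle: Bystander: glass bottle with a blue cap, 86 mm across, 181 mm tall; origin under its centre.
- funnel_bottle: Bystander: white bottle, 72 mm across, with a clear funnel 116 mm across at the top, 172 mm tall; origin under its centre.
- jar: Bystander: small sample jar with a white lid, 68 mm across, 85 mm tall; origin under its centre.

How it is judged:
By the outcome, as a careful person would: the job done as asked, in the order asked, and still so for the second after the job is handed in, with the robot touching nothing.
It also fails if it takes over 58 s, if anything falls off the work surface, if the arm or the gripper's body presses on something with over 40 N, if the wrist force passes 120 N, or if a joint passes its speed limit or range.

## Working session

There is one attempt and no reset: what is moved stays moved. The work goes in short steps, Python scripts to look and compute and a tool call to move; the robot and the scene stay as the last step left them, time stands still between calls to the robot, and variables do not carry over. Pictures are saved under pics/ and viewed, at most 10 in all, crops included, and the job is handed in when it is done.

Besides the shell and the picture viewer there is one more tool, called after ">>>" as a command line: name --pt "numbers of a row" for each row, then --argument value for the rest. arm_command: Moves the arm, as the interface text tells. Scaled input: -1 to 1 covers 300 mm each way for a shift and pi rad each way for a turn. Its arguments: {"type":"object","properties":{"commands":{"type":"array","items":{"type":"array","items":{"type":"number","minimum":-1,"maximum":1}}},"force":{"type":"number"}},"required":["commands"]}

```bash
mkdir -p pics; python3 - <<'E'
from rig import ctrl
import cv2
for n in ("top","side"):
    c=ctrl.capture(n); cv2.imwrite(f"pics/{n}0.png",c["pixels"][:,:,::-1])
    print(n,c["K"].tolist(),c["k1"],c["position"],c["rotation"].tolist() if hasattr(c["rotation"],'tolist') else c["rotation"])
print(ctrl.get_obs())
E
```

```text
top [[461.50652793698026, 0.0, 321.02011219494005], [0.0, 461.50652793698026, 241.21401798227532], [0.0, 0.0, 1.0]] 0.028082479850608206 [ 0.35916979 -0.00602382  1.28423347] [-0.05303417343139368, 0.7094863756191795, -0.7013761753786814, 0.043450199888868356]
side [[620.5519134057363, 0.0, 322.866218460675], [0.0, 620.5519134057363, 234.13697790395096], [0.0, 0.0, 1.0]] -0.08650561712861211 [-0.62792294 -0.43819143  1.28402528] [-0.323554426678507, 0.7630503089251488, -0.5110876237044185, 0.2277195642059518]
{'clock': 0.1, 'joint_pos': array([1.10397644e+00, 2.41284960e-01, 3.88491490e-03, 1.33520309e+00,
       3.12537299e-05, 1.57079862e+00]), 'joint_velocities': array([-0.00188657, -0.00394562,  0.00264743, -0.00142804, -0.00095276,
       -0.00020123]), 'tau': array([-7.21794768e-04, -3.73137832e+01,  2.53009701e+01,  1.08052598e-02,
       -6.63448782e-05, -3.64259407e-06]), 'position': array([0.22482773, 0.4461279 , 0.30313808]), 'orientation': array([-2.24155678e-04,  2.31297371e-01,  9.72882680e-01, -8.75290559e-04]), 'wrist_force': array([ 0.30473292,  0.6261938 , -0.43397609]), 'moment': array([-0.03232426, -0.00131332, -0.0212581 ]), 'grip_force': 0.0, 'finger_gap': 1.0003388310854924}
```

View pics/top0.png

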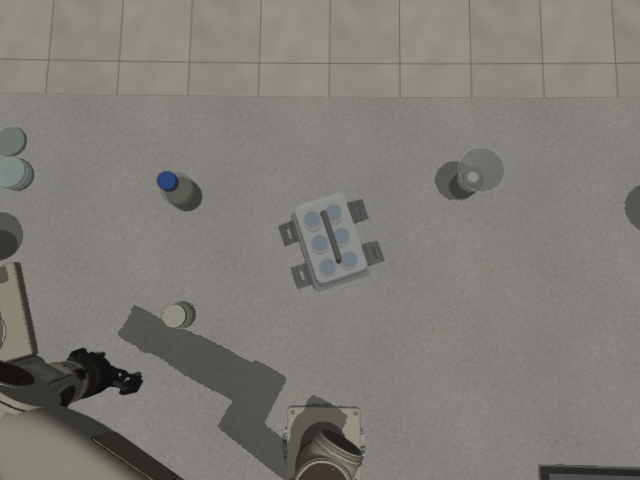

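View pics/side0.png

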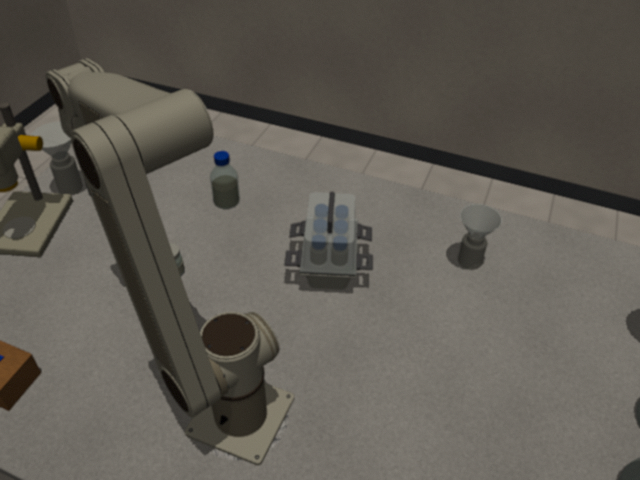

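Top view: the carrier is at about (331,241) with its four clips at (290,232), (302,275), (358,211) and (373,253). The glass bottle is at (170,182), the funnel at (470,175) and the jar at (178,315). The side view agrees, with the clips sticking out both sides of the carrier at about (330,250). Next I'll enlarge both views to measure.

```bash
cat > h.py <<'E'
import numpy as np, cv2
from scipy.spatial.transform import Rotation as R
def rot(q): return R.from_quat(np.roll(q,-1))
def ray(c,px):
    p=cv2.undistortPoints(np.float64(px).reshape(-1,1,2),c["K"],np.array([c["k1"],0,0,0.]))[:,0]
    return rot(c["rotation"]).apply(np.c_[p,np.ones(len(p))])
def plane(c,px,z):
    d=ray(c,px); o=np.array(c["position"]); return o+d*((z-o[2])/d[:,2])[:,None]
def proj(c,P):
    P=np.atleast_2d(P); rr=rot(c["rotation"]).inv(); o=np.array(c["position"])
    return cv2.projectPoints(rr.apply(P-o),np.zeros(3),np.zeros(3),c["K"],np.array([c["k1"],0,0,0.]))[0][:,0]
E
python3 - <<'E'
from rig import ctrl
from h import *
t=ctrl.capture("top"); s=ctrl.capture("side")
print("base px",proj(t,[0,0,0]))
a=t["pixels"][185:300,270:395]; b=s["pixels"][180:295,275:385]
A=cv2.resize(a,None,fx=4,fy=4,interpolation=cv2.INTER_CUBIC); B=cv2.resize(b,None,fx=2.6,fy=2.6,interpolation=cv2.INTER_CUBIC)
im=np.zeros((460,790,3),np.uint8); im[:A.shape[0],:500]=A; im[:B.shape[0],502:502+B.shape[1]]=B
im=np.clip(im.astype(float)*1.6,0,255).astype(np.uint8)
cv2.imwrite("pics/c1.png",im[:,:,::-1])
hsv=cv2.cvtColor(t["pixels"],cv2.COLOR_RGB2HSV)
for p in [(290,232),(302,275),(358,211),(373,253),(296,250),(270,250),(331,241)]: print(p,t["pixels"][p[1],p[0]])
print(plane(t,[(331,241)],.19),plane(t,[(290,232),(302,275),(358,211),(373,253)],.09).round(3).tolist())
print(plane(t,[(167,181)],.18),plane(t,[(481,170)],.17),plane(t,[(176,315)],.085))
E
```

```text
base px [[323.25579914 442.45594944]]
(290, 232) [105 104 100]
(302, 275) [132 130 124]
(358, 211) [78 77 74]
(373, 253) [79 78 74]
(296, 250) [133 131 125]
(270, 250) [134 132 125]
(331, 241) [75 75 73]
[[ 0.51022186 -0.01409888  0.19      ]] [[0.547, 0.093, 0.09], [0.434, 0.059, 0.09], [0.604, -0.085, 0.09], [0.494, -0.124, 0.09]]
[[0.65638658 0.39086878 0.18      ]] [[ 0.69383973 -0.38269602  0.17      ]] [[0.32865242 0.38137743 0.085     ]]
```

View pics/c1.png

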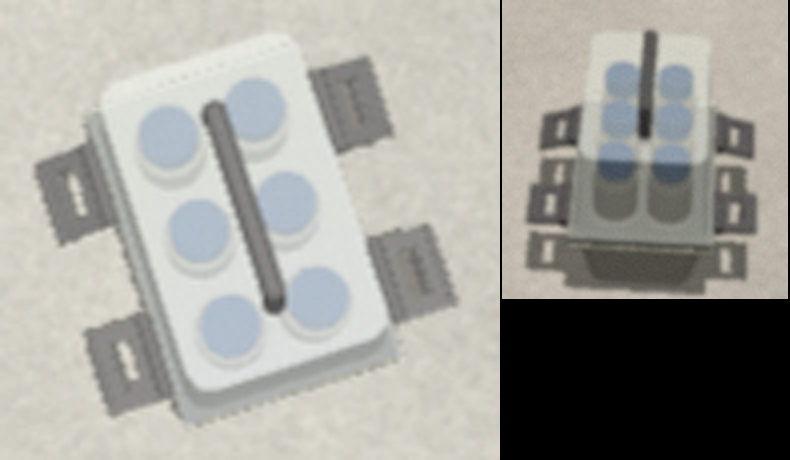

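The crop shows four slotted clips, roughly level outwards. Their free edges in crop pixels are left far (38,165)-(62,243), left near (87,332)-(110,415), right far (372,57)-(393,137) and right near (430,226)-(456,306). The handle runs (214,108)-(275,302).

```bash
python3 - <<'E'
from rig import ctrl
from h import *
t=ctrl.capture("top"); s=ctrl.capture("side")
f=lambda L:(np.array(L,float)+.5)/4+[270,185]-.5
H=plane(t,f([(214,106),(275,304)]),.226); d=H[0]-H[1]; print("handle",H.round(4).tolist(),np.hypot(*d[:2]),np.degrees(np.arctan2(d[1],d[0])),H.mean(0))
F=plane(t,f([(92,115),(195,422),(396,357)]),.086); print("flange",F.round(4).tolist(),np.linalg.norm(F[0]-F[1]),np.linalg.norm(F[1]-F[2]),"yaw",np.degrees(np.arctan2(*(F[0]-F[1])[1::-1])),"centre",(F[0]+F[2])/2)
# dark clip mask
g=t["pixels"].max(2); m=(g<100).astype(np.uint8); m[:185]=0;m[300:]=0;m[:,:270]=0;m[:,395:]=0
n,l,st,ce=cv2.connectedComponentsWithStats(m)
for i in range(1,n):
    if st[i,4]>40:
        print(st[i],plane(t,[ce[i]],.09).round(4)); 
E
```

```text
handle [[0.5755, 0.0052, 0.226], [0.4599, -0.0312, 0.226]] 0.1212211072252732 17.493475259637545 [ 0.5176738  -0.01300076  0.226     ]
flange [[0.5972, 0.0873, 0.086], [0.3962, 0.0165, 0.086], [0.4396, -0.1131, 0.086]] 0.21316970019014703 0.1367590010526429 yaw 19.385643038530304 centre [ 0.51843361 -0.01292279  0.086     ]
[347 199  21  25 326] [[ 0.6052 -0.0833  0.09  ]]
[320 210  22  54 326] [[ 0.5366 -0.0145  0.09  ]]
[279 218  27  41 351] [[0.5421 0.0932 0.09  ]]
[362 241  22  25 360] [[ 0.4945 -0.1221  0.09  ]]
[291 260  24  29 374] [[0.4332 0.0583 0.09  ]]
[315 276  31  10  70] [[ 0.4191 -0.0106  0.09  ]]
```

```bash
cat > plan.py <<'E'
import json,os
from h import *
from rig import ctrl
C=np.array([.518,-.013,0]); YAW=np.radians(18.3)
ex=np.array([np.cos(YAW),np.sin(YAW),0]); n=np.array([-ex[1],ex[0],0]); ez=np.array([0,0,1.])
CL={'ln':(1,-1),'lf':(1,1),'rn':(-1,-1),'rf':(-1,1)}
def hinge(k): s,e=CL[k]; return C+s*.075*n+e*.06*ex+.086*ez
def edge(k,th): p=th-.21; return hinge(k)+.038*(np.sin(p)*CL[k][0]*n-np.cos(p)*ez)
def tcp(k,out,up,t):   # tip centre at out/up (mm) from hinge, tilt t deg
    s=CL[k][0]; t=np.radians(t); o=s*n
    d=-np.sin(t)*o-np.cos(t)*ez; M=np.c_[np.cross(ex,d),ex,d]
    return hinge(k)+o*out/1e3+ez*up/1e3-.073*d, R.from_matrix(M)
def arc(k,th,rc,gap,t,h=11):
    p=th-.21; tr=np.radians(t); g=2+h*abs(np.cos(tr+p))+gap
    return rc*np.sin(p)+g*np.cos(p), -rc*np.cos(p)+g*np.sin(p)
F='cmd.json'
def load():
    if os.path.exists(F): a=json.load(open(F)); return np.array(a[:3]),R.from_quat(a[3:])
    y=1.104; return np.array([.225,.447,.304]),R.from_matrix(np.array([[-np.sin(y),np.cos(y),0],[np.cos(y),np.sin(y),0],[0,0,-1]]))
def rows(poses,save=True):
    p0,r0=load(); o=ctrl.get_obs(); rm=rot(o["orientation"])
    print("cmd-meas mm",((p0-o["position"])*1e3).round(1),"deg",np.degrees((r0.inv()*rm).magnitude()).round(2),"F",o["wrist_force"].round(1),"t",round(o["clock"],2))
    for p,r in poses:
        w=((r0.inv()*r).as_rotvec()/np.pi).round(3); x=(r0.inv().apply(p-p0)/.3).round(3)
        print([float(v)+0 for v in (*w,*x)]+[0])
    if save: json.dump([*(p0+r0.apply(x*.3)),*(r0*R.from_rotvec(w*np.pi)).as_quat()],open(F,'w'))
E
python3 - <<'E'
from plan import *
t=ctrl.capture("top"); s=ctrl.capture("side")
ot=dict(ln=(98.5,373),lf=(50,204),rf=(382,97),rn=(443,266)); os_=dict(rf=(755,137),rn=(757,214),ln=(529,204),lf=(541,130))
for k in CL:
    print(k,hinge(k).round(3),"top obs",(np.array(ot[k])+.5)/4+[270,185]-.5,"side obs",(np.array(os_[k])-[502,0])/2.6+[275,180])
    for th in (1.4,1.78,2.1): print("  ",th,proj(t,edge(k,th)).round(1),proj(s,edge(k,th)).round(1))
c=lambda a,b:(C+a*ex+b*n+.086*ez)
print("corners top",[proj(t,c(a,b)).round(1).tolist() for a,b in((.11,.075),(-.11,.075),(-.11,-.075))],"obs (92,115),(195,422),(396,357) ->",[((np.array(q)+.5)/4+[270,185]-.5).tolist() for q in((92,115),(195,422),(396,357))])
rows([tcp('ln',60,60,45)],False); print(tcp('ln',60,60,45)[0])
E
```

```text
ln [0.437 0.039 0.086] top obs [294.25  277.875] side obs [285.38461538 258.46153846]
   1.4 [[297.2 278.4]] [[285.9 262.4]]
   1.78 [[295.8 278.5]] [[284.8 258.7]]
   2.1 [[296.2 278. ]] [[285.4 255.6]]
lf [0.551 0.077 0.086] top obs [282.125 235.625] side obs [290. 230.]
   1.4 [[283.8 235.4]] [[290.4 232.2]]
   1.78 [[282.4 234.9]] [[289.4 228.5]]
   2.1 [[282.6 234. ]] [[290.  225.4]]
rn [ 0.485 -0.103  0.086] top obs [380.375 251.125] side obs [373.07692308 262.30769231]
   1.4 [[377.  253.1]] [[367.3 267.1]]
   1.78 [[378.6 252.2]] [[368.7 263.5]]
   2.1 [[378.4 251.9]] [[368.3 260.4]]
rf [ 0.599 -0.065  0.086] top obs [365.125 208.875] side obs [372.30769231 232.69230769]
   1.4 [[362.7 210.5]] [[367.8 236.5]]
   1.78 [[364.1 209.2]] [[369.1 233. ]]
   2.1 [[363.8 208.4]] [[368.7 229.8]]
corners top [[[290.6, 212.7]], [[315.6, 292.5]], [[370.8, 274.9]]] obs (92,115),(195,422),(396,357) -> [[292.625, 213.375], [318.375, 290.125], [368.625, 273.875]]
cmd-meas mm [0.  0.6 0.3] deg 0.02 F [ 0.2 -0.4  0.1] t 0.4
[0.098, -0.237, 0.237, -0.981, -0.632, 0.355, 0]
[0.40243758 0.14534109 0.1976188 ]
```

```bash
python3 - <<'E'
from plan import *
rows([tcp('ln',90,100,28)])
E
```

```text
cmd-meas mm [0.  0.6 0.3] deg 0.02 F [ 0.2 -0.4  0.1] t 0.4
[0.061, -0.147, 0.245, -0.951, -0.602, 0.178, 0]
```

>>> arm_command --pt "0.061 -0.147 0.245 -0.951 -0.602 0.178 0" --pt "0.061 -0.147 0.245 -0.951 -0.602 0.178 0" --pt "0.061 -0.147 0.245 -0.951 -0.602 0.178 0" --pt "0.061 -0.147 0.245 -0.951 -0.602 0.178 0" --pt "0.061 -0.147 0.245 -0.951 -0.602 0.178 0" --pt "0.061 -0.147 0.245 -0.951 -0.602 0.178 0" --pt "0.061 -0.147 0.245 -0.951 -0.602 0.178 0" --pt "0.061 -0.147 0.245 -0.951 -0.602 0.178 0"

```text
clock: 1.07
position: [0.3949, 0.163, 0.2512]
orientation: [0.196, 0.57, 0.785, -0.143]
wrist_force: [1.0, 0.2, 0.2]
finger_gap: 0.002
grip_force: 0.0
```

```bash
python3 - <<'E'
from plan import *
o=ctrl.get_obs();print(o["joint_pos"].round(2),o["finger_gap"])
rows([tcp('ln',*arc('ln',2.0,27,15,45),45)])
E
```

```text
[ 0.64  0.23 -0.23  1.28 -0.46  1.93] 0.0018739169512836339
cmd-meas mm [ 3.6 -5.7 -0.6] deg 0.2 F [1.  0.2 0.2] t 1.07
[0.0, -0.095, 0.0, -0.026, 0.0, 0.321, 0]
```

>>> arm_command --pt "0 0 0 0 0 0 0" --pt "0.0 -0.095 0.0 -0.026 0.0 0.321 0" --pt "0.0 -0.095 0.0 -0.026 0.0 0.321 0" --pt "0.0 -0.095 0.0 -0.026 0.0 0.321 0" --pt "0.0 -0.095 0.0 -0.026 0.0 0.321 0" --pt "0.0 -0.095 0.0 -0.026 0.0 0.321 0" --pt "0.0 -0.095 0.0 -0.026 0.0 0.321 0"

```text
clock: 1.65
position: [0.4113, 0.1157, 0.1716]
orientation: [0.31, 0.542, 0.749, -0.223]
wrist_force: [0.7, 0.3, 0.1]
finger_gap: -0.003
grip_force: 0.0
```

```bash
python3 - <<'E'
from plan import *
s=ctrl.capture("side");t=ctrl.capture("top")
A=cv2.resize(t["pixels"][185:300,270:395],None,fx=3,fy=3,interpolation=cv2.INTER_CUBIC); B=cv2.resize(s["pixels"][180:295,260:385],None,fx=3,fy=3,interpolation=cv2.INTER_CUBIC)
cv2.imwrite("pics/c2.png",np.clip(np.hstack([A,B])[:,:,::-1]*1.5,0,255).astype(np.uint8))
rows([tcp('ln',*arc('ln',th,rc,-1,45),45) for th,rc in zip(np.linspace(1.9,.6,8),np.linspace(27,33,8))],False)
E
```

```text
cmd-meas mm [ 3.3 -7.9 -3. ] deg 0.29 F [-0.3  0.2  0.4] t 1.75
[0.0, 0.0, 0.0, 0.056, 0.0, 0.032, 0]
[0.0, 0.0, 0.0, 0.078, 0.0, 0.041, 0]
[0.0, 0.0, 0.0, 0.097, 0.0, 0.055, 0]
[0.0, 0.0, 0.0, 0.113, 0.0, 0.074, 0]
[0.0, 0.0, 0.0, 0.124, 0.0, 0.097, 0]
[0.0, 0.0, 0.0, 0.13, 0.0, 0.121, 0]
[0.0, 0.0, 0.0, 0.133, 0.0, 0.134, 0]
[0.0, 0.0, 0.0, 0.134, 0.0, 0.149, 0]
```

View pics/c2.png

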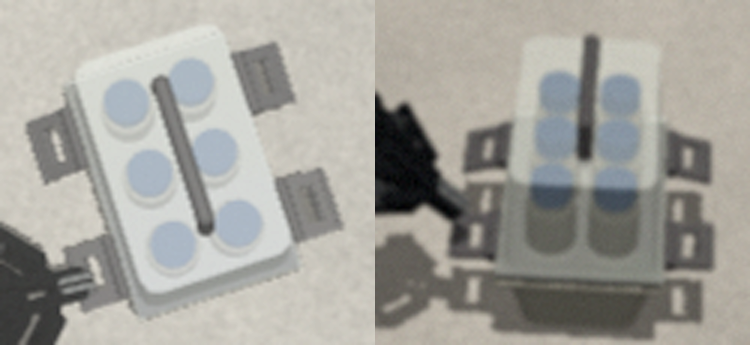

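The tip is just over the left-near clip, at crop (88,283) in the top view and (460,210) in the side view, with nothing touched. The command frame had drifted because the first call did not finish, so I'll re-anchor to the measured pose.

```bash
cat >> plan.py <<'E'
def reset():
    o=ctrl.get_obs(); json.dump([*o["position"],*rot(o["orientation"]).as_quat()],open(F,'w'))
def tip(k):
    o=ctrl.get_obs(); d=rot(o["orientation"]).apply([0,0,1]); q=o["position"]+.073*d-hinge(k); s=CL[k][0]
    f=o["wrist_force"]; print("tip out/up/along",(1e3*np.array([q@n*s,q[2],q@ex])).round(1),"F out/up/along",np.array([f@n*s,f[2],f@ex]).round(1),"tilt",np.degrees(np.arccos(-d[2])).round(1))
E
python3 - <<'E'
from plan import *
reset(); tip('ln')
o=ctrl.get_obs(); print(proj(ctrl.capture("top"),o["position"]+.073*rot(o["orientation"]).apply([0,0,1])))
rows([tcp('ln',*arc('ln',th,rc,-1,45),45) for th,rc in zip(np.linspace(1.9,.6,8),np.linspace(27,33,8))])
E
```

```text
tip out/up/along [29.2 34.4 -0.5] F out/up/along [ 0.2  0.4 -0.2] tilt 44.9
[[298.28243187 276.80888098]]
cmd-meas mm [0.1 0.1 0. ] deg 0.01 F [-0.7  0.1 -0.4] t 1.8
[0.001, -0.001, -0.001, 0.043, 0.002, 0.06, 0]
[0.001, -0.001, -0.001, 0.064, 0.002, 0.068, 0]
[0.001, -0.001, -0.001, 0.084, 0.002, 0.083, 0]
[0.001, -0.001, -0.001, 0.1, 0.002, 0.102, 0]
[0.001, -0.001, -0.001, 0.111, 0.001, 0.125, 0]
[0.001, -0.001, -0.001, 0.117, 0.001, 0.149, 0]
[0.001, -0.001, -0.001, 0.12, 0.001, 0.162, 0]
[0.001, -0.001, -0.001, 0.121, 0.001, 0.177, 0]
```

>>> arm_command --pt "0.001 -0.001 -0.001 0.043 0.002 0.06 0" --pt "0.001 -0.001 -0.001 0.064 0.002 0.068 0" --pt "0.001 -0.001 -0.001 0.084 0.002 0.083 0" --pt "0.001 -0.001 -0.001 0.1 0.002 0.102 0" --pt "0.001 -0.001 -0.001 0.111 0.001 0.125 0" --pt "0.001 -0.001 -0.001 0.117 0.001 0.149 0" --pt "0.001 -0.001 -0.001 0.12 0.001 0.162 0" --pt "0.001 -0.001 -0.001 0.121 0.001 0.177 0"

```text
clock: 2.47
position: [0.4146, 0.1031, 0.107]
orientation: [0.31, 0.54, 0.748, -0.227]
wrist_force: [-0.0, 1.9, 4.2]
finger_gap: -0.001
grip_force: 1.4
```

```bash
python3 - <<'E'
from plan import *
tip('ln')
for th in (.6,.5,.4,.3,.25,.2,.1,0): print(th,np.round(arc('ln',th,36,0,45),1))
rows([tcp('ln',*arc('ln',th,rc,-1,45),45) for th,rc in zip(np.linspace(.54,.12,8),np.linspace(33.5,37,8))])
E
```

```text
tip out/up/along [ 15.9 -30.4  -2. ] F out/up/along [1.8 4.2 0.6] tilt 45.2
0.6 [ 19.5 -30.9]
0.5 [ 17.2 -32.4]
0.4 [ 14.8 -33.8]
0.3 [ 12.2 -35. ]
0.25 [ 10.9 -35.6]
0.2 [  9.5 -36.1]
0.1 [  6.6 -36.9]
0 [  3.5 -37.5]
cmd-meas mm [1.2 1.7 1.9] deg 0.3 F [-0.   1.9  4.2] t 2.47
[0.0, 0.0, 0.0, 0.0, 0.0, 0.005, 0]
[0.0, 0.0, 0.0, 0.001, 0.0, 0.011, 0]
[0.0, 0.0, 0.0, 0.001, 0.0, 0.016, 0]
[0.0, 0.0, 0.0, 0.0, 0.0, 0.022, 0]
[0.0, 0.0, 0.0, 0.0, 0.0, 0.028, 0]
[0.0, 0.0, 0.0, -0.002, 0.0, 0.035, 0]
[0.0, 0.0, 0.0, -0.003, 0.0, 0.041, 0]
[0.0, 0.0, 0.0, -0.005, 0.0, 0.048, 0]
```

>>> arm_command --pt "0.0 0.0 0.0 0.0 0.0 0.005 0" --pt "0.0 0.0 0.0 0.001 0.0 0.011 0" --pt "0.0 0.0 0.0 0.001 0.0 0.016 0" --pt "0.0 0.0 0.0 0.0 0.0 0.022 0" --pt "0.0 0.0 0.0 0.0 0.0 0.028 0" --pt "0.0 0.0 0.0 -0.002 0.0 0.035 0" --pt "0.0 0.0 0.0 -0.003 0.0 0.041 0" --pt "0.0 0.0 0.0 -0.005 0.0 0.048 0"

```text
clock: 3.13
position: [0.4182, 0.093, 0.0981]
orientation: [0.31, 0.54, 0.749, -0.227]
wrist_force: [0.3, 1.9, 0.8]
finger_gap: -0.002
grip_force: 0.7
```

```bash
python3 - <<'E'
from plan import *
tip('ln')
rows([tcp('ln',*arc('ln',th,37,g,45),45) for th,g in zip(np.linspace(.1,0,4),[-1,-1,-1,-1])])
E
```

```text
tip out/up/along [  5.2 -39.4  -1.7] F out/up/along [1.7 0.8 0.9] tilt 45.2
cmd-meas mm [1.1 1.2 1.7] deg 0.24 F [0.3 1.9 0.8] t 3.13
[0.0, 0.0, 0.0, -0.001, 0.0, 0.002, 0]
[0.0, 0.0, 0.0, -0.003, 0.0, 0.004, 0]
[0.0, 0.0, 0.0, -0.006, 0.0, 0.007, 0]
[0.0, 0.0, 0.0, -0.008, 0.0, 0.01, 0]
```

>>> arm_command --pt "0 0 0 -0.002 0 0.002 0" --pt "0 0 0 -0.005 0 0.005 0" --pt "0 0 0 -0.007 0 0.007 0" --pt "0 0 0 -0.007 0 0.007 0"

```text
clock: 3.47
position: [0.4185, 0.0906, 0.0979]
orientation: [0.309, 0.541, 0.749, -0.226]
wrist_force: [-4.8, 6.9, 2.8]
finger_gap: 0.002
grip_force: 3.8
```

```bash
python3 - <<'E'
from plan import *
tip('ln')
E
```

```text
tip out/up/along [  3.  -39.7  -2.3] F out/up/along [ 8.1  2.8 -2.3] tilt 45.0
```

>>> arm_command --pt "0 0 0 0.004 0 -0.03 0" --pt "0 0 0 0 0 -0.15 0" --pt "0 0 0 0 0 -0.3 0" --pt "0 0 0 0 0 -0.3 0" --pt "0 0 0 0 0.2 -0.3 0" --pt "0 0 0 -0.03 0.4 -0.3 0" --pt "0 0 0 -0.03 0.4 -0.3 0" --pt "0 0 0 -0.03 0.4 -0.3 0"

```text
clock: 4.13
position: [0.521, 0.1832, 0.1675]
orientation: [0.312, 0.543, 0.747, -0.224]
wrist_force: [0.7, 1.4, 0.5]
finger_gap: -0.001
grip_force: 0.0
```

```bash
cat >> plan.py <<'E'
def pic(f):
    s=ctrl.capture("side");t=ctrl.capture("top")
    A=cv2.resize(t["pixels"][185:300,270:395],None,fx=3,fy=3,interpolation=cv2.INTER_CUBIC); B=cv2.resize(s["pixels"][180:295,260:385],None,fx=3,fy=3,interpolation=cv2.INTER_CUBIC)
    cv2.imwrite(f,np.clip(np.hstack([A,B])[:,:,::-1]*1.5,0,255).astype(np.uint8))
    for a,e in (("tl",(.11,.075)),): print("flange corner pred",proj(t,C+.11*ex+.075*n+.086*ez).round(1))
E
python3 - <<'E'
from plan import *
pic("pics/c3.png"); tip('lf'); reset()
rows([tcp('lf',*arc('lf',th,rc,-1,45),45) for th,rc in zip(np.linspace(1.9,.6,8),np.linspace(27,33,8))],False)
E
```

```text
flange corner pred [[290.6 212.7]]
tip out/up/along [58.4 28.9 -1.5] F out/up/along [-0.6  0.2 -1. ] tilt 45.2
cmd-meas mm [0. 0. 0.] deg 0.0 F [-0.7 -0.9  0.2] t 4.23
[-0.002, 0.001, 0.001, -0.04, 0.004, 0.115, 0]
[-0.002, 0.001, 0.001, -0.018, 0.004, 0.124, 0]
[-0.002, 0.001, 0.001, 0.001, 0.004, 0.138, 0]
[-0.002, 0.001, 0.001, 0.017, 0.004, 0.157, 0]
[-0.002, 0.001, 0.001, 0.029, 0.005, 0.18, 0]
[-0.002, 0.001, 0.001, 0.035, 0.005, 0.204, 0]
[-0.002, 0.001, 0.001, 0.037, 0.005, 0.217, 0]
[-0.002, 0.001, 0.001, 0.039, 0.005, 0.232, 0]
```

View pics/c3.png

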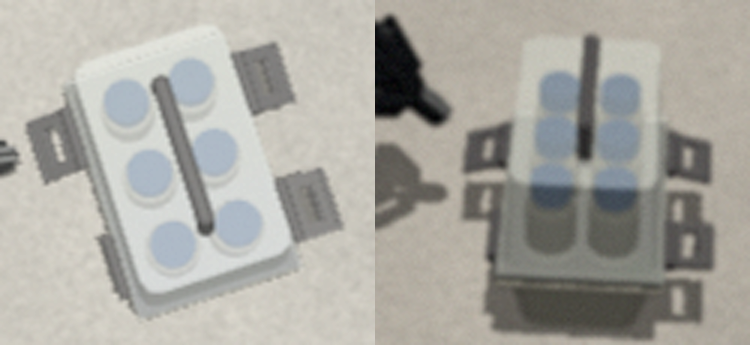

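Left near is folded flat at crop (115,270) and the carrier has not moved: its flange corner is still at (75,85). Left far next.

>>> arm_command --pt "-0.002 0.001 0.001 -0.05 0.004 0.07 0" --pt "-0.002 0.001 0.001 -0.04 0.004 0.115 0" --pt "-0.002 0.001 0.001 -0.008 0.004 0.131 0" --pt "-0.002 0.001 0.001 0.017 0.004 0.157 0" --pt "-0.002 0.001 0.001 0.029 0.005 0.18 0" --pt "-0.002 0.001 0.001 0.035 0.005 0.204 0" --pt "-0.002 0.001 0.001 0.037 0.005 0.217 0" --pt "-0.002 0.001 0.001 0.039 0.005 0.232 0"

```text
clock: 4.9
position: [0.5291, 0.1436, 0.1097]
orientation: [0.311, 0.54, 0.749, -0.223]
wrist_force: [0.0, 1.0, 2.4]
finger_gap: -0.001
grip_force: 1.0
```

>>> arm_command --pt "0.0 0.0 0.0 0.0 0.0 0.005 0" --pt "0.0 0.0 0.0 0.001 0.0 0.011 0" --pt "0.0 0.0 0.0 0.001 0.0 0.016 0" --pt "0.0 0.0 0.0 0.0 0.0 0.022 0" --pt "0.0 0.0 0.0 0.0 0.0 0.028 0" --pt "0.0 0.0 0.0 -0.002 0.0 0.035 0" --pt "0.0 0.0 0.0 -0.003 0.0 0.041 0" --pt "0.0 0.0 0.0 -0.005 0.0 0.048 0"

```text
clock: 5.57
position: [0.5332, 0.1336, 0.1012]
orientation: [0.311, 0.541, 0.749, -0.222]
wrist_force: [-0.4, 3.0, 2.6]
finger_gap: 0.001
grip_force: 1.5
```

```bash
python3 - <<'E'
from plan import *
tip('lf')
E
```

```text
tip out/up/along [  7.8 -36.4   0.8] F out/up/along [3.  2.6 0.6] tilt 45.0
```

>>> arm_command --pt "0 0 0 -0.002 0 0.003 0" --pt "0 0 0 -0.004 0 0.006 0" --pt "0 0 0 -0.006 0 0.008 0" --pt "0 0 0 -0.006 0 0.008 0"

```text
clock: 5.9
position: [0.5334, 0.1303, 0.1002]
orientation: [0.31, 0.541, 0.749, -0.223]
wrist_force: [-1.9, 3.9, 2.1]
finger_gap: -0.003
grip_force: 2.2
```

```bash
python3 - <<'E'
from plan import *
tip('lf')
E
```

```text
tip out/up/along [  4.7 -37.5  -0.3] F out/up/along [ 4.3  2.1 -0.5] tilt 44.9
```

>>> arm_command --pt "0 0 0 -0.002 0 0.002 0" --pt "0 0 0 -0.003 0 0.003 0" --pt "0 0 0 -0.003 0 0.003 0"

```text
clock: 6.15
position: [0.5335, 0.13, 0.1002]
orientation: [0.31, 0.541, 0.75, -0.223]
wrist_force: [-3.6, 8.6, 4.2]
finger_gap: 0.001
grip_force: 4.2
```

```bash
python3 - <<'E'
from plan import *
tip('lf')
E
```

```text
tip out/up/along [  4.4 -37.5  -0.2] F out/up/along [ 9.3  4.2 -0.7] tilt 44.8
```

```bash
python3 - <<'E'
from plan import *
reset()
rows([tcp('lf',4.4+70,-37+70,45),tcp('lf',70,170,30),tcp('lf',-40,210,12)])
E
```

```text
cmd-meas mm [0. 0. 0.] deg 0.0 F [-3.6  8.6  4.2] t 6.15
[0.001, -0.001, 0.0, 0.0, 0.002, -0.331, 0]
[0.001, 0.082, 0.0, -0.395, 0.003, -0.636, 0]
[0.001, 0.182, 0.0, -0.819, 0.002, -0.442, 0]
```

>>> arm_command --pt "0 0 0 0.004 0 -0.03 0" --pt "0 0 0 0 0 -0.15 0" --pt "0 0 0 0 0 -0.29 0" --pt "0 0.03 0 -0.15 0 -0.42 0" --pt "0 0.06 0 -0.27 0 -0.53 0" --pt "0 0.08 0 -0.4 0 -0.63 0" --pt "0 0.11 0 -0.5 0 -0.6 0" --pt "0 0.14 0 -0.62 0 -0.53 0"

```text
clock: 6.82
position: [0.5369, 0.1231, 0.3442]
orientation: [0.141, 0.575, 0.8, -0.095]
wrist_force: [1.5, -0.3, 0.1]
finger_gap: 0.001
grip_force: 0.0
```

```bash
python3 - <<'E'
from plan import *
reset();tip('lf'); o=ctrl.get_obs();print(o["joint_pos"].round(2))
rows([tcp('rn',-75,210,0),tcp('rn',60,180,20),tcp('rn',90,110,28)],False)
E
```

```text
tip out/up/along [ 23.8 189.4   1.5] F out/up/along [-0.7  0.1  1.4] tilt 19.6
[ 0.37  0.33  0.19  1.44 -0.34  1.61]
cmd-meas mm [0. 0. 0.] deg 0.0 F [ 1.5 -0.3  0.1] t 6.82
[0.003, 0.109, 0.002, -0.413, -0.404, 0.055, 0]
[0.003, 0.22, 0.002, -0.877, -0.409, 0.342, 0]
[0.003, 0.264, 0.003, -0.918, -0.413, 0.618, 0]
```

>>> arm_command --pt "0.001 0.03 0 -0.1 -0.1 0.01 0" --pt "0.002 0.06 0.001 -0.2 -0.2 0.02 0" --pt "0.003 0.09 0.002 -0.31 -0.3 0.04 0" --pt "0.003 0.115 0.002 -0.42 -0.39 0.05 0" --pt "0.003 0.145 0.002 -0.53 -0.41 0.11 0" --pt "0.003 0.175 0.002 -0.65 -0.41 0.18 0" --pt "0.003 0.205 0.002 -0.76 -0.41 0.26 0" --pt "0.003 0.22 0.002 -0.87 -0.41 0.34 0"

```text
clock: 7.48
position: [0.507, -0.1872, 0.331]
orientation: [-0.142, 0.581, 0.796, 0.099]
wrist_force: [1.7, 0.7, 0.4]
finger_gap: -0.003
grip_force: 0.0
```

```bash
python3 - <<'E'
from plan import *
reset();tip('rn'); o=ctrl.get_obs();print(o["joint_pos"].round(2))
rows([tcp('rn',100,90,40),tcp('rn',58,29,45)],False)
E
```

```text
tip out/up/along [ 62.  176.4  -5.4] F out/up/along [-0.1  0.4  1.9] tilt 20.0
[-0.46  0.48  0.38  1.72  0.24  0.77]
cmd-meas mm [0. 0. 0.] deg 0.0 F [1.7 0.7 0.4] t 7.48
[-0.001, 0.111, -0.003, -0.301, 0.021, 0.242, 0]
[0.0, 0.139, -0.003, -0.258, 0.022, 0.489, 0]
```

>>> arm_command --pt "0 0.035 -0.001 -0.1 0.007 0.08 0" --pt "0 0.07 -0.002 -0.2 0.014 0.16 0" --pt "0 0.11 -0.003 -0.3 0.021 0.24 0" --pt "0 0.125 -0.003 -0.28 0.021 0.34 0" --pt "0 0.139 -0.003 -0.26 0.021 0.43 0" --pt "0 0.139 -0.003 -0.258 0.021 0.489 0" --pt "0 0.139 -0.003 -0.258 0.021 0.489 0" --pt "0 0.139 -0.003 -0.258 0.021 0.489 0"

```text
clock: 8.15
position: [0.5189, -0.204, 0.1661]
orientation: [-0.312, 0.541, 0.749, 0.222]
wrist_force: [-0.3, -0.1, 0.8]
finger_gap: -0.0
grip_force: 0.0
```

```bash
python3 - <<'E'
from plan import *
pic("pics/c4.png");reset();tip('rn'); o=ctrl.get_obs();print(o["joint_pos"].round(2))
rows([tcp('rn',*arc('rn',th,rc,-1,45),45) for th,rc in zip(np.linspace(1.9,.6,8),np.linspace(27,33,8))])
E
```

```text
flange corner pred [[290.6 212.7]]
tip out/up/along [56.4 31.3  1.7] F out/up/along [0.1 0.4 0.3] tilt 44.7
[-0.56  0.86  0.45  1.81  0.46  0.53]
cmd-meas mm [0. 0. 0.] deg 0.0 F [0.3 0.  0.4] t 8.25
[-0.001, 0.002, 0.001, 0.028, -0.006, 0.116, 0]
[-0.001, 0.002, 0.001, 0.007, -0.006, 0.125, 0]
[-0.001, 0.002, 0.001, -0.013, -0.006, 0.139, 0]
[-0.001, 0.002, 0.001, -0.029, -0.006, 0.159, 0]
[-0.001, 0.002, 0.001, -0.04, -0.006, 0.182, 0]
[-0.001, 0.002, 0.001, -0.045, -0.006, 0.205, 0]
[-0.001, 0.002, 0.001, -0.048, -0.006, 0.219, 0]
[-0.001, 0.002, 0.001, -0.049, -0.006, 0.233, 0]
```

View pics/c4.png

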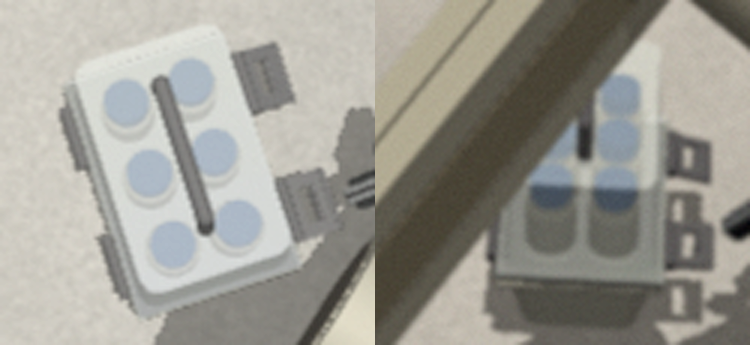

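Both left clips are folded flat, at crop (75,135) and (115,270), and the carrier is unmoved. The tip stands outside and above the right-near clip at crop (355,190). Now the sweep.

>>> arm_command --pt "-0.001 0.002 0.001 0.038 -0.006 0.07 0" --pt "-0.001 0.002 0.001 0.028 -0.006 0.116 0" --pt "-0.001 0.002 0.001 -0.003 -0.006 0.132 0" --pt "-0.001 0.002 0.001 -0.029 -0.006 0.159 0" --pt "-0.001 0.002 0.001 -0.04 -0.006 0.182 0" --pt "-0.001 0.002 0.001 -0.045 -0.006 0.205 0" --pt "-0.001 0.002 0.001 -0.048 -0.006 0.219 0" --pt "-0.001 0.002 0.001 -0.049 -0.006 0.233 0"

```text
clock: 8.92
position: [0.5058, -0.1682, 0.1071]
orientation: [-0.311, 0.542, 0.748, 0.224]
wrist_force: [-0.1, -1.8, 2.2]
finger_gap: 0.001
grip_force: 1.1
```

```bash
python3 - <<'E'
from plan import *
tip('rn')
rows([tcp('rn',*arc('rn',th,rc,-1,45),45) for th,rc in zip(np.linspace(.54,.12,8),np.linspace(33.5,37,8))])
E
```

```text
tip out/up/along [ 16.8 -30.4  -0.3] F out/up/along [ 1.7  2.2 -0.6] tilt 45.1
cmd-meas mm [ 0.5 -0.4  2.1] deg 0.13 F [-0.1 -1.8  2.2] t 8.92
[0.0, 0.0, 0.0, -0.001, 0.0, 0.006, 0]
[0.0, 0.0, 0.0, -0.001, 0.0, 0.011, 0]
[0.0, 0.0, 0.0, -0.001, 0.0, 0.017, 0]
[0.0, 0.0, 0.0, -0.001, 0.0, 0.023, 0]
[0.0, 0.0, 0.0, 0.0, 0.0, 0.029, 0]
[0.0, 0.0, 0.0, 0.001, 0.0, 0.036, 0]
[0.0, 0.0, 0.0, 0.003, 0.0, 0.042, 0]
[0.0, 0.0, 0.0, 0.005, 0.0, 0.049, 0]
```

>>> arm_command --pt "0 0 0 -0.001 0 0.006 0" --pt "0 0 0 -0.001 0 0.011 0" --pt "0 0 0 -0.001 0 0.017 0" --pt "0 0 0 -0.001 0 0.023 0" --pt "0 0 0 0 0 0.029 0" --pt "0 0 0 0.001 0 0.036 0" --pt "0 0 0 0.003 0 0.042 0" --pt "0 0 0 0.005 0 0.049 0"

```text
clock: 9.58
position: [0.5025, -0.1578, 0.0981]
orientation: [-0.31, 0.542, 0.748, 0.224]
wrist_force: [3.2, -11.0, 5.5]
finger_gap: 0.001
grip_force: 5.1
```

```bash
python3 - <<'E'
from plan import *
tip('rn')
E
```

```text
tip out/up/along [  6.  -39.5  -0.2] F out/up/along [11.4  5.5 -0.4] tilt 45.0
```

>>> arm_command --pt "0 0 0 -0.004 0 -0.03 0" --pt "0 0 0 0 0 -0.15 0" --pt "0 0 0 0 0 -0.3 0" --pt "0 0 0 0 0 -0.3 0" --pt "0 0 0 0 0.2 -0.3 0" --pt "0 0 0 0.03 0.4 -0.3 0" --pt "0 0 0 0.03 0.4 -0.3 0" --pt "0 0 0 0.03 0.4 -0.3 0"

```text
clock: 10.25
position: [0.6387, -0.1695, 0.1655]
orientation: [-0.312, 0.539, 0.75, 0.225]
wrist_force: [-0.4, 0.1, -0.4]
finger_gap: 0.002
grip_force: 0.0
```

```bash
python3 - <<'E'
from plan import *
pic("pics/c5.png");reset();tip('rf'); o=ctrl.get_obs();print(o["joint_pos"].round(2))
rows([tcp('rf',*arc('rf',th,rc,-1,45),45) for th,rc in zip(np.linspace(1.9,.6,8),np.linspace(27,33,8))])
E
```

```text
flange corner pred [[290.6 212.7]]
tip out/up/along [61.1 28.2  0.5] F out/up/along [ 0.1 -0.5 -1.5] tilt 45.2
[-0.45  1.07  0.89  2.    0.53  0.63]
cmd-meas mm [0. 0. 0.] deg 0.0 F [-1.4 -0.5 -0.5] t 10.35
[-0.001, -0.001, 0.0, 0.048, -0.002, 0.12, 0]
[-0.001, -0.001, 0.0, 0.026, -0.002, 0.129, 0]
[-0.001, -0.001, 0.0, 0.007, -0.002, 0.143, 0]
[-0.001, -0.001, 0.0, -0.009, -0.002, 0.162, 0]
[-0.001, -0.001, 0.0, -0.021, -0.002, 0.185, 0]
[-0.001, -0.001, 0.0, -0.026, -0.002, 0.209, 0]
[-0.001, -0.001, 0.0, -0.029, -0.002, 0.222, 0]
[-0.001, -0.001, 0.0, -0.03, -0.002, 0.237, 0]
```

View pics/c5.png

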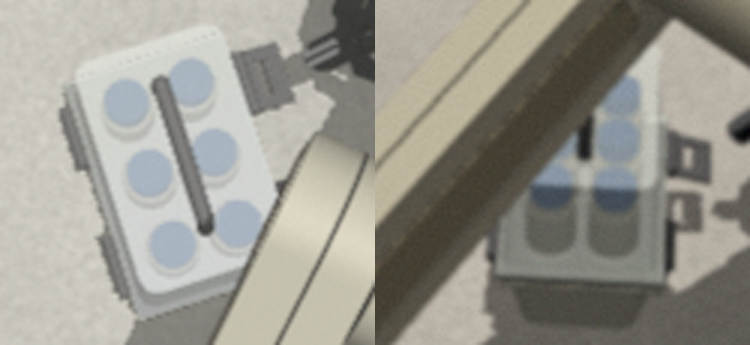

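Right near is folded: in the side view nothing protrudes at (690,240). The tip is over the right-far clip at crop (330,50) in the top view.

>>> arm_command --pt "-0.001 -0.001 0 0.058 -0.002 0.075 0" --pt "-0.001 -0.001 0 0.048 -0.002 0.12 0" --pt "-0.001 -0.001 0 0.017 -0.002 0.136 0" --pt "-0.001 -0.001 0 -0.009 -0.002 0.162 0" --pt "-0.001 -0.001 0 -0.021 -0.002 0.185 0" --pt "-0.001 -0.001 0 -0.026 -0.002 0.209 0" --pt "-0.001 -0.001 0 -0.029 -0.002 0.222 0" --pt "-0.001 -0.001 0 -0.03 -0.002 0.237 0"

```text
clock: 11.02
position: [0.6196, -0.1329, 0.1109]
orientation: [-0.309, 0.543, 0.748, 0.225]
wrist_force: [-0.5, -0.8, 1.3]
finger_gap: -0.003
grip_force: 0.9
```

```bash
python3 - <<'E'
from plan import *
tip('rf'); o=ctrl.get_obs();print(o["joint_pos"].round(2))
rows([tcp('rf',*arc('rf',th,rc,-1,45),45) for th,rc in zip(np.linspace(.54,.12,8),np.linspace(33.5,37,8))])
E
```

```text
tip out/up/along [ 19.1 -26.7  -1. ] F out/up/along [ 0.6  1.3 -0.7] tilt 45.0
[-0.41  1.02  0.63  1.77  0.56  0.68]
cmd-meas mm [ 0.5  2.2 -1.8] deg 0.27 F [-0.5 -0.8  1.3] t 11.02
[0.0, 0.0, 0.0, -0.001, 0.0, 0.005, 0]
[0.0, 0.0, 0.0, -0.001, 0.0, 0.011, 0]
[0.0, 0.0, 0.0, -0.001, 0.0, 0.016, 0]
[0.0, 0.0, 0.0, -0.001, 0.0, 0.022, 0]
[0.0, 0.0, 0.0, 0.0, 0.0, 0.029, 0]
[0.0, 0.0, 0.0, 0.001, 0.0, 0.035, 0]
[0.0, 0.0, 0.0, 0.002, 0.0, 0.041, 0]
[0.0, 0.0, 0.0, 0.005, 0.0, 0.048, 0]
```

>>> arm_command --pt "0 0 0 -0.001 0 0.006 0" --pt "0 0 0 -0.001 0 0.011 0" --pt "0 0 0 -0.001 0 0.017 0" --pt "0 0 0 -0.001 0 0.023 0" --pt "0 0 0 0 0 0.029 0" --pt "0 0 0 0 0 0.036 0" --pt "0 0 0 0.001 0 0.042 0" --pt "0 0 0 0.002 0 0.048 0"

```text
clock: 11.68
position: [0.6172, -0.1234, 0.1028]
orientation: [-0.308, 0.543, 0.748, 0.225]
wrist_force: [1.2, -3.9, 2.4]
finger_gap: -0.006
grip_force: 2.0
```

```bash
python3 - <<'E'
from plan import *
tip('rf')
E
```

```text
tip out/up/along [  9.5 -35.   -0. ] F out/up/along [ 4.1  2.4 -0.1] tilt 44.8
```

>>> arm_command --pt "0 0 0 0.001 0 0.003 0" --pt "0 0 0 0.002 0 0.006 0" --pt "0 0 0 0.003 0 0.008 0" --pt "0 0 0 0.003 0 0.008 0"

```text
clock: 12.02
position: [0.6156, -0.1202, 0.0998]
orientation: [-0.31, 0.543, 0.748, 0.224]
wrist_force: [0.5, -2.4, 0.9]
finger_gap: 0.001
grip_force: 1.3
```

```bash
python3 - <<'E'
from plan import *
tip('rf')
E
```

```text
tip out/up/along [  5.8 -37.8  -0.9] F out/up/along [ 2.4  0.9 -0.2] tilt 45.0
```

Past the snap, since the force dropped. Now press home.

>>> arm_command --pt "0 0 0 0.002 0 0.002 0" --pt "0 0 0 0.003 0 0.003 0" --pt "0 0 0 0.004 0 0.004 0" --pt "0 0 0 0.004 0 0.004 0"

```text
clock: 12.35
position: [0.6154, -0.1199, 0.1]
orientation: [-0.308, 0.543, 0.748, 0.224]
wrist_force: [1.2, -6.7, 1.0]
finger_gap: 0.002
grip_force: 3.4
```

```bash
python3 - <<'E'
from plan import *
tip('rf')
E
```

```text
tip out/up/along [  5.6 -37.8  -0.8] F out/up/along [ 6.7  1.  -0.9] tilt 44.8
```

```bash
python3 - <<'E'
from plan import *
reset()
a=tcp('rf',70,27,45);b=tcp('rf',150,60,35);c=tcp('rn',200,120,30)
rows([a,b,c])
E
```

```text
cmd-meas mm [0. 0. 0.] deg 0.0 F [ 1.2 -6.7  1. ] t 12.35
[0.001, 0.001, -0.001, -0.001, 0.005, -0.305, 0]
[0.001, -0.054, -0.001, -0.07, 0.006, -0.567, 0]
[0.001, -0.082, -0.001, -0.028, -0.394, -0.823, 0]
```

>>> arm_command --pt "0 0 0 0.001 0 0.001 0" --pt "0 0 0 -0.004 0 -0.03 0" --pt "0 0 0 0 0 -0.15 0" --pt "0 0 0 0 0 -0.28 0" --pt "0 0 0 0 -0.1 -0.33 0" --pt "0 0 0 0 -0.2 -0.37 0" --pt "0 0 0 0.02 -0.32 -0.45 0" --pt "0 0 0 0.04 -0.44 -0.52 0"

```text
clock: 13.02
position: [0.5219, -0.2547, 0.217]
orientation: [-0.311, 0.542, 0.748, 0.224]
wrist_force: [-0.1, -0.2, -0.4]
finger_gap: 0.001
grip_force: 0.0
```

>>> arm_command --pt "0 0 0 0.05 -0.1 -0.1 0" --pt "0 0 0 0.05 -0.2 -0.2 0" --pt "0 0 0 0.05 -0.3 -0.3 0" --pt "0 0 0 0.05 -0.4 -0.4 0" --pt "0 0 0 0.05 -0.4 -0.5 0" --pt "0 0 0 0.05 -0.4 -0.5 0" --pt "0 0 0 0.05 -0.4 -0.5 0"

```text
clock: 13.6
position: [0.4149, -0.3489, 0.2992]
orientation: [-0.291, 0.55, 0.751, 0.222]
wrist_force: [1.1, 0.0, 0.2]
finger_gap: -0.003
grip_force: 0.0
```

```bash
python3 - <<'E'
from plan import *
pic("pics/c6.png");tip('rn'); o=ctrl.get_obs();print(o["joint_pos"].round(2),o["joint_velocities"].round(2))
E
```

```text
flange corner pred [[290.6 212.7]]
tip out/up/along [ 161.2  158.9 -140.6] F out/up/along [-0.2  0.3  0.6] tilt 43.0
[-0.83  0.8   0.68  2.15  0.31  0.33] [ 0.02  0.01  0.   -0.   -0.   -0.  ]
```

View pics/c6.png

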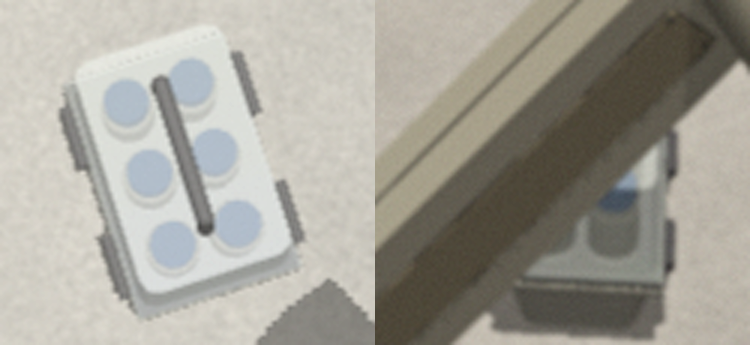

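All four clips are folded flat: crop (75,135), (115,270), (247,85) and (290,210). The flange corners are at the same pixels as before, so the carrier has not moved. I'll ease joint 4 off its range limit and then hand in.

>>> arm_command --pt "0 0.02 0 0 0 0.06 0" --pt "0 0.04 0 0 0 0.12 0" --pt "0 0.04 0 0 0 0.12 0" --pt "0 0.04 0 0 0 0.12 0"

```text
clock: 14.03
position: [0.4074, -0.322, 0.2687]
orientation: [-0.339, 0.534, 0.731, 0.255]
wrist_force: [-0.5, 0.2, 0.7]
finger_gap: -0.002
grip_force: 0.0
```

```bash
python3 - <<'E'
from plan import *
o=ctrl.get_obs();print(o["joint_pos"].round(2),o["joint_velocities"].round(2))
print(ctrl.job_done())
E
```

```text
[-0.82  0.83  0.59  2.15  0.35  0.29] [-0.01 -0.04  0.05  0.02 -0.    0.  ]
the job is handed in; nothing more can be done
None
```

All four clips were folded down one after another, each pressed until it met solid resistance, and the carrier and bystanders look undisturbed. The job was handed in at about 14 s with the robot clear, though joint 4 read 2.15, right at its range limit, and my attempt to back it off did not change that.

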